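# Pack the angle plate and V-block into their box

### The job

Pack the big angle plate and the V-block away in their small wooden box: the angle plate's foot flat on the floor of the box with its leg standing up, and the V-block standing upright, groove up, on that foot, both down inside the walls and let go. The box is tight, so they only fit in one order. Leave the plain block without a groove where it stands.

Things in the scene. Friction and masses are not known exactly. Their poses are not given: they have to be found in the camera images.
- kitbox: Shallow open plywood box, fixed to the bench, empty. Outside 126 (x) by 86 (y) by 30 high, walls 4 thick, so 118 by 78 inside; the inner floor lies 4 above the bench. Origin: centre of its underside, on the bench; x along its long side, y along its short side, z up.
- plate_mid (a point): Big aluminium L bracket, about 0.3 kg, on its foot: foot 100 (x) by 60 (y) by 10 thick; at its -x end a leg 10 thick, 60 wide, rises to 80 above the underside. Point: middle of the plan outline, 40 up, over the foot; z up. Leg: x -50 to -40, y +-30, z +-40; pinch it near its top. Fits the box either way round. Slots are marks only. A smaller bracket (46 by 34, 38 high) is not wanted.
- vblock_mid (a point): The V-block: an aluminium block, about 0.4 kg, 60 long (x) by 46 wide (y) by 70 high, standing loose on the bench, with a V groove 36 wide and 18 deep along its top (along x), leaving 5 wide lands at the sides. The point is its centre, 35 above its underside; z up. Pinch it across its 46 width.
- plain_mid (a point): A plain aluminium block of the same size as the V-block (60 x, 46 y, 70 high) with a flat top and no groove, standing loose; not wanted. The point is its centre, 35 above its underside; z up.

How it is judged (in metres and radians):
On the way, in this order (a step that is already met when the one before it is completed fails the run):
1. the big angle plate lies foot down on the floor of the box (horizontal distance between plate_mid and kitbox below 0.02 m and z of plate_mid in the frame of kitbox between 0.04 and 0.05 m and angle between plate_mid's own z axis and vertical below 0.1 rad and angle between the x axis of plate_mid and the x axis of kitbox, either way round below 0.35 rad), for 0.2 s.
2. the V-block stands on the plate's foot inside the box (all of step 1 and horizontal distance between vblock_mid and kitbox below 0.045 m and z of vblock_mid in the frame of kitbox between 0.046 and 0.056 m and angle between vblock_mid's own z axis and vertical below 0.1 rad), for 0.2 s.
At the end, for the whole second after the job is handed in: The angle plate is foot down on the box floor (middle within 20 mm of the box's, within 5 mm of seated height, tilt under 0.10 rad, lengthwise within 0.35 rad, either way round); the V-block stands on its foot (within 45 mm of the box's middle, centre 46-56 mm up, tilt under 0.10 rad) (all of step 2); the robot touches nothing.
It fails at once if the plain block is moved more than 30 mm (distance of plain_mid from where it was at the start of the episode above 0.03 m).
It also fails if it takes over 54 s, if anything falls off the work surface, if the arm or the gripper's body presses on something with over 40 N, if the wrist force passes 120 N, or if a joint passes its speed limit or range.

### The arm

A 6-joint arm with a two-finger parallel gripper is mounted at the origin on the work surface. World frame = base frame: x ahead of the robot, y to its left, z up, the work surface at z = 0. Lengths are in mm, angles in rad, forces in N, time in s.
With the tool pointing down it reaches from about 300 to 775 mm from the base axis. Payload 14.6 kg.
Tool frame: the origin (TCP) lies at the very end of the fingers, on their centre line; the grasp point (between the pads) lies 19 mm behind it; y points along the fingers, z is the direction in which the jaws open and shut, and the axes are right-handed (so a half turn about y gives the same grasp; the last joint's range is limited). The gripper opens to 94 mm and grips with 3 to 60 N. Pads are 16 mm wide; open, the fingers measure 119 mm over their backs; the gripper's body (75 mm by 177 mm) begins 78 mm behind the grasp point.
Start: joints at [-1.192, 0.3, 1.521, -0, 1.321, -0.067], TCP at [237.141, -496.239, 205.446] pointing down, gripper open.
Joint ranges: [-3.03, 3.03], [-0.79, 2.21], [0.23, 2.52], [-1.04, 4.18], [0, 3.07], [-2.55, 2.55]. Speed limits (rad/s): [2.22, 2.22, 2.57, 3.14, 3.14, 3.14].

### API

Orientations are given as [roll, pitch, yaw] about the fixed x, y, z axes, in that order (R = Rz(yaw) Ry(pitch) Rx(roll)).
In Python, from cell import monitor, optics, manip gives the robot as it stands.
- The arm moves only by the shell command python3 -m creep 'ROWS' [FORCE]. ROWS is JSON, a list of rows, each an object of numbers: "tx", "ty", "tz": the shift along the tool's x, y, z scaled (see below); "turn": the turn about the tool's y scaled (see below); "fingers": the finger opening in mm, from 0 to 94. In form: [{"tx": .., "ty": .., "tz": .., "turn": .., "fingers": ..}, ...]. A call has 1 to 20 rows; each row is the pose to reach, as a shift and turn from the pose measured when the call began, along the tool's axes at that moment, turning the shorter way round; what a row does not reach only later rows make up. The controller multiplies each number of a shift by 200 mm and each number of a turn by pi rad. A row lasts 1/10 s, in which the tool goes at most 50 mm and 8.59 degrees, less where a joint would pass 70% of its speed; a pose out of reach is approached as far as the arm can. A call with a number of a shift or a turn outside -1 to 1 is refused whole. A call with a gripper value outside its range is refused whole. The fingers move at their own pace and stop on an object; FORCE is the grip in N (left out, the last holds). Time passes only in rows, so rows that repeat a pose let the fingers close. It gives the time, the measured TCP pose, the force and the opening at its end, in the units of the state.
- monitor.read_state(): the state, without advancing time (a new reading comes with each control period).
- optics.camera(name): name is "scene" or "top" or "wrist"; returns a dict with "frame" (384x512x3 uint8, red, green, blue), "range_z" (384x512 float32, mm along the optical axis (not along the pixel's ray), 0 where there is no reading), "fx", "fy", "cx", "cy" (pixels), "R" (3x3) and "t" (3): a world point X has camera coordinates R X + t; the wrist camera has in their place "mount" (4x4, takes a point from camera to tool coordinates, whose origin is the TCP and whose axes are the tool frame's). Camera axes: x right, y down, z forward; pixel columns grow to the right and rows downward; lengths in mm; the calibration is good to about 2 mm. The wrist camera is an equidistant fisheye: a pixel r from the principal point sees the ray r / f radians off the axis. A picture is of the moment at which its call begins: read the wrist's pose just before it.
- manip.sign_off(): hands the job in, once; it reports no verdict.
The state is a dict: "clock": time; "joints": joint angles; "qd": joint speeds; "effort": joint torques, N m; "eef_pos": TCP position; "eef_rot": TCP orientation; "wrist_force": force on the tool from outside, world axes, zero at the start; "moment": the same for the moment, N m; "finger_gap": finger opening in mm.
Only numpy, scipy, OpenCV 4.12 (cv2) and the standard library are available. Lean on these libraries where they do the work, as an engineer would, in place of code of your own. Each camera call takes 0.05 s, during which the arm holds its last target.

## Working session

There is one attempt and no reset: what is moved stays moved. The work goes in short steps, Python scripts to look and compute and a shell command to move; the robot and the scene stay as the last step left them, time stands still between calls to the robot, and variables do not carry over. Pictures are saved under pics/ and viewed, and the job is handed in when it is done.

```bash
ls; mkdir -p pics; python3 - <<'E'
from cell import monitor, optics
import cv2
s=monitor.read_state(); print(s)
for n in("scene","top"):
    c=optics.camera(n); cv2.imwrite(f"pics/{n}0.png",c["frame"][:,:,::-1]); print(n,c["fx"],c["fy"],c["cx"],c["cy"],c["R"],c["t"])
    import numpy as np; np.savez(f"{n}0.npz",**{k:v for k,v in c.items()})
E
```

```text
pics
{'clock': 0.0, 'joints': array([-1.19158057e+00,  3.00468831e-01,  1.52158420e+00, -2.82181333e-05,
        1.32072305e+00, -6.65907422e-02]), 'qd': array([-1.59742749e-03, -7.02805030e-05,  1.15801576e-03,  3.34561662e-03,
        3.27011645e-05, -1.76070085e-03]), 'effort': array([-2.00773713e-03, -5.31815743e+01, -3.52735770e+01,  7.07548088e-02,
        2.44024774e-02, -9.68717723e-05]), 'eef_pos': array([ 237.04678447, -495.99457051,  204.8862624 ]), 'eef_rot': array([-1.57197895e+00,  5.14756481e-05, -2.69577918e+00]), 'wrist_force': array([-0.10819065,  0.57619468, -0.26414873]), 'moment': array([ 0.01201381, -0.04238159, -0.04617812]), 'finger_gap': 93.7276769009085}
scene 431.4868854367015 431.4868854367015 254.08508339395956 190.94922530585382 [[ 0.79328725  0.6086735  -0.01455711]
 [ 0.3313474  -0.45165838 -0.82838011]
 [-0.51078786  0.65231992 -0.55997722]] [-391.17694243 -112.95306385 1434.98275249]
top 346.5272860658699 346.5272860658699 257.9704491491628 193.89138613646136 [[-0.02734066 -0.9995027  -0.01571128]
 [-0.99171983  0.02909393 -0.12508126]
 [ 0.12547616  0.01216138 -0.99202209]] [  9.24400184 519.78363462 858.16443387]
```

View pics/scene0.png

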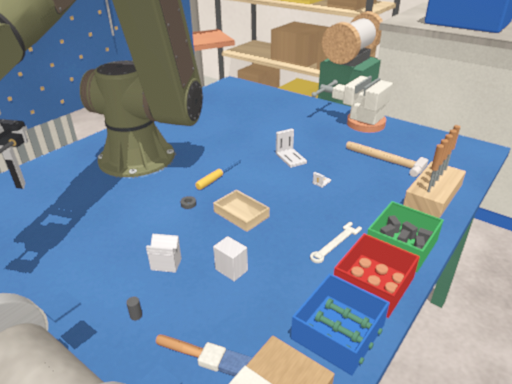

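View pics/top0.png

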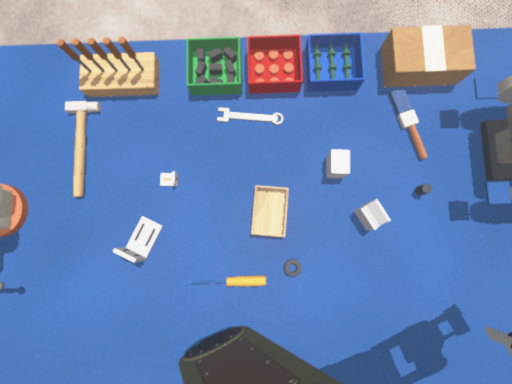

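The top view shows the box at (270,212), the big plate at (140,241) with its leg at lower left, the small bracket at (168,180), the plain block at (338,163) and the V-block at (373,214). Next I'll turn these into positions.

```bash
cat > h.py <<'E'
import numpy as np, cv2
def cloud(c):
    Z=c["range_z"].astype(float); v,u=np.mgrid[:Z.shape[0],:Z.shape[1]]
    P=np.stack([(u-c["cx"])/c["fx"]*Z,(v-c["cy"])/c["fy"]*Z,Z],-1)
    W=(P-c["t"])@c["R"]; W[Z<=0]=np.nan; return W
def rect(P):
    return cv2.minAreaRect(P[:,:2].astype(np.float32))
E
python3 - <<'E'
from h import *
for n,rois in (("top",dict(box=(240,300,175,245),plate=(105,170,205,275),small=(150,185,165,195),plain=(318,360,140,190),vb=(350,400,190,240))),("scene",dict(box=(210,272,188,230),plate=(270,310,125,170),plain=(210,250,235,280),vb=(145,185,230,275)))):
    c=np.load(n+"0.npz"); W=cloud(c)
    for k,(a,b,r,s) in rois.items():
        P=W[r:s,a:b].reshape(-1,3); P=P[np.isfinite(P[:,2])]
        print(n,k,"bench z",np.round(np.median(P[P[:,2]<5][:,2]),1),"zmax",np.round(np.percentile(P[:,2],99.5),1), np.bincount(np.clip(P[:,2],0,99).astype(int)//5))
        for lo,hi in ((6,200),(20,34),(60,90)):
            Q=P[(P[:,2]>lo)&(P[:,2]<hi)]
            if len(Q)>15:
                print("   ",lo,hi,len(Q),[np.round(x,1) for x in rect(Q)],Q.mean(0).round(1))
E
python3 - <<'E'
import cv2
for n,a in (("top",(100,400,130,280)),):
    i=cv2.imread(f"pics/{n}0.png")[a[2]:a[3],a[0]:a[1]]
    cv2.imwrite("pics/topz.png",cv2.resize(i,None,fx=2.6,fy=2.6,interpolation=cv2.INTER_CUBIC))
E
```

```text
top box bench z 0.7 zmax 31.9 [3528  342   16   20   14  135  129]
    6 200 460 [array([477.6, -32.8]), array([ 86.2, 126.1]), np.float64(83.6)] [481.5 -33.4  21.2]
    20 34 277 [array([477.6, -32.8]), array([ 86.2, 126.1]), np.float64(83.6)] [478.5 -33.8  29.5]
top plate bench z 0.2 zmax 81.3 [3446  382  444   12   13    9   11   14    8   15   14   11   15   14
    8   66   56]
    6 200 1080 [array([436.1, 290.4]), array([ 61.8, 142.6]), np.float64(63.7)] [410.3 301.7  22.7]
    20 34 30 [array([380.3, 316.2]), array([58.8,  8.3]), np.float64(54.5)] [378.1 313.5  27.1]
    60 90 159 [array([377.3, 320. ]), array([60.1, 10.9]), np.float64(63.9)] [377.4 317.8  76.7]
top small bench z 0.2 zmax 39.3 [863 116  10   3   9   6  12  26   2]
    6 200 155 [array([570. , 233.1]), array([45.8, 33.1]), np.float64(88.7)] [569.5 227.4  17.1]
    20 34 22 [array([569.5, 211.9]), array([ 3. , 33.2]), np.float64(82.3)] [569.2 211.7  26.8]
top plain bench z -0.1 zmax 72.9 [1473   24    3   12   28    3   15   22    2   26   13    5   33  243
  191]
    6 200 614 [array([ 592.4, -211.1]), array([4
[... 1455 characters left out ...]
200 1058 [array([ 592.7, -214.3]), array([49.8, 63.4]), np.float64(85.7)] [ 600.2 -223.1   49.2]
    20 34 147 [array([ 602.2, -229.3]), array([73.4, 37.1]), np.float64(34.3)] [ 603.8 -227.6   26.8]
    60 90 479 [array([ 591.9, -214.2]), array([49.6, 62.3]), np.float64(84.7)] [ 594.9 -217.8   68.7]
scene vb bench z 0.3 zmax 71.6 [765  48  49  53  56  47  54  52  56  61  88 128 130 152  52]
    6 200 1017 [array([ 458.1, -291.8]), array([61.4, 51. ]), np.float64(28.5)] [ 465.9 -297.2   46.7]
    20 34 145 [array([ 473.4, -298.6]), array([74.2, 37.1]), np.float64(64.9)] [ 472.2 -303.1   27. ]
    60 90 334 [array([ 458.4, -292. ]), array([60.5, 51.1]), np.float64(29.3)] [ 459.  -290.6   66.2]
```

View pics/topz.png

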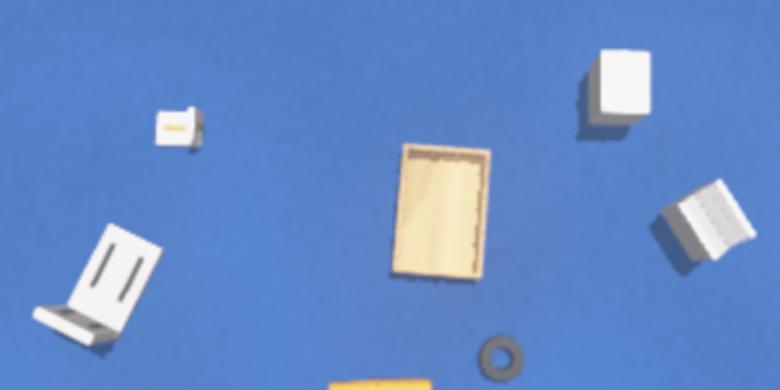

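```bash
cat >> h.py <<'E'
def go(x,y,z,yawdeg):
    from cell import monitor
    from scipy.spatial.transform import Rotation as R
    s=monitor.read_state(); p=np.array(s["eef_pos"]); r=R.from_euler("xyz",s["eef_rot"])
    d=r.inv().apply(np.array([x,y,z])-p)
    yaw=np.degrees(s["eef_rot"][2]); t=-((yawdeg-yaw+180)%360-180)
    print("now",s["clock"].__round__(2),p.round(1),"yaw",round(yaw,2),"gap",round(s["finger_gap"],1),"F",np.round(s["wrist_force"],1),"j",np.round(s["joints"],2))
    print("tx %.4f ty %.4f tz %.4f turn %.4f"%(*(d/200),t/180))
E
python3 - <<'E'
from h import *
c=np.load("top0.npz"); W=cloud(c); P=W[205:275,105:170].reshape(-1,3)
for lo,hi in((6,16),(74,90)):
    Q=P[(P[:,2]>lo)&(P[:,2]<hi)]
    m=Q[(abs(Q[:,0]-418)<60)&(abs(Q[:,1]-298)<60)]
    print(len(Q),len(m),rect(m),Q[~((abs(Q[:,0]-418)<60)&(abs(Q[:,1]-298)<60))][:4])
go(390,-380,205,-150)
go(430,-200,205,-140)
E
```

```text
814 813 ((418.3117980957031, 298.673095703125), (61.69704818725586, 97.0377197265625), 62.649112701416016) [[492.86742649 244.40199103   6.250627  ]]
122 122 ((377.29888916015625, 319.9793395996094), (60.078556060791016, 10.877326011657715), 63.86577224731445) []
now 0.1 [ 237.1 -496.   205. ] yaw -154.46 gap 94.0 F [-0.4 -0.2 -0.8] j [-1.19  0.3   1.52  0.    1.32 -0.07]
tx -0.9400 ty 0.0000 tz -0.1937 turn -0.0248
now 0.1 [ 237.1 -496.   205. ] yaw -154.46 gap 94.0 F [-0.4 -0.2 -0.8] j [-1.19  0.3   1.52  0.    1.32 -0.07]
tx -1.5085 ty 0.0009 tz -0.9195 turn -0.0803
```

```bash
python3 -m creep '[{"tx":-1,"ty":0,"tz":-1,"turn":-0.1,"fingers":50},{"tx":-1,"ty":0,"tz":-1,"turn":-0.1,"fingers":50},{"tx":-1,"ty":0,"tz":-1,"turn":-0.1,"fingers":50},{"tx":-1,"ty":0,"tz":-1,"turn":-0.1,"fingers":50},{"tx":-1,"ty":0,"tz":-1,"turn":-0.1,"fingers":50},{"tx":-1,"ty":0,"tz":-1,"turn":-0.1,"fingers":50},{"tx":-1,"ty":0,"tz":-1,"turn":-0.1,"fingers":50},{"tx":-1,"ty":0,"tz":-1,"turn":-0.1,"fingers":50}]' 50; python3 -c "
from h import go
go(370,0,205,-130);go(370,150,205,-120);go(377.6,318.9,205,-116.3)"
```

```text
clock: 0.9
eef_pos: [331.4, -229.2, 205.2]
eef_rot: [-1.572, 0.0, -2.38]
wrist_force: [-0.9, -0.0, -0.2]
finger_gap: 50.4
now 0.9 [ 331.4 -229.2  205.2] yaw -136.37 gap 50.4 F [-0.9 -0.  -0.2] j [-0.7  -0.03  1.9   0.    1.28  0.11]
tx -0.9303 ty 0.0018 tz -0.6963 turn -0.0354
now 0.9 [ 331.4 -229.2  205.2] yaw -136.37 gap 50.4 F [-0.9 -0.  -0.2] j [-0.7  -0.03  1.9   0.    1.28  0.11]
tx -1.4479 ty 0.0024 tz -1.2391 turn -0.0909
now 0.9 [ 331.4 -229.2  205.2] yaw -136.37 gap 50.4 F [-0.9 -0.  -0.2] j [-0.7  -0.03  1.9   0.    1.28  0.11]
tx -2.0581 ty 0.0029 tz -1.8241 turn -0.1115
```

```bash
python3 -m creep '[{"tx":-1,"ty":0,"tz":-0.85,"turn":-0.1,"fingers":50},{"tx":-1,"ty":0,"tz":-0.85,"turn":-0.1,"fingers":50},{"tx":-1,"ty":0,"tz":-0.85,"turn":-0.1,"fingers":50},{"tx":-1,"ty":0,"tz":-0.85,"turn":-0.1,"fingers":50},{"tx":-1,"ty":0,"tz":-0.85,"turn":-0.1,"fingers":50},{"tx":-1,"ty":0,"tz":-0.85,"turn":-0.1,"fingers":50},{"tx":-1,"ty":0,"tz":-0.85,"turn":-0.1,"fingers":50},{"tx":-1,"ty":0,"tz":-0.85,"turn":-0.1,"fingers":50}]' 50; python3 -c "
from h import go
go(377.6,230,205,-116.3);go(377.6,318.9,205,-116.3)"
```

```text
clock: 1.7
eef_pos: [359.0, 30.8, 205.2]
eef_rot: [-1.572, 0.0, -2.067]
wrist_force: [-0.5, -1.5, -0.2]
finger_gap: 50.3
now 1.7 [359.   30.8 205.2] yaw -118.4 gap 50.3 F [-0.5 -1.5 -0.2] j [-0.02 -0.14  2.    0.    1.29  0.48]
tx -0.9202 ty 0.0015 tz -0.3920 turn -0.0117
now 1.7 [359.   30.8 205.2] yaw -118.4 gap 50.3 F [-0.5 -1.5 -0.2] j [-0.02 -0.14  2.    0.    1.29  0.48]
tx -1.3112 ty 0.0017 tz -0.6034 turn -0.0117
```

```bash
python3 -m creep '[{"tx":-0.92,"ty":0,"tz":-0.4,"turn":-0.012,"fingers":50},{"tx":-0.92,"ty":0,"tz":-0.4,"turn":-0.012,"fingers":50},{"tx":-0.92,"ty":0,"tz":-0.4,"turn":-0.012,"fingers":50},{"tx":-0.92,"ty":0,"tz":-0.4,"turn":-0.012,"fingers":50},{"tx":-0.92,"ty":0,"tz":-0.4,"turn":-0.012,"fingers":50},{"tx":-0.92,"ty":0,"tz":-0.4,"turn":-0.012,"fingers":50},{"tx":-0.92,"ty":0,"tz":-0.4,"turn":-0.012,"fingers":50}]' 50; python3 -c "
from h import go
go(377.6,318.9,130,-116.3)"
```

```text
clock: 2.4
eef_pos: [376.8, 228.9, 205.2]
eef_rot: [-1.572, -0.0, -2.031]
wrist_force: [1.3, 0.9, 1.0]
finger_gap: 50.3
now 2.4 [376.8 228.9 205.2] yaw -116.39 gap 50.3 F [1.3 0.9 1. ] j [0.46 0.05 1.81 0.   1.28 0.92]
tx -0.4050 ty 0.3759 tz -0.1958 turn -0.0005
```

```bash
python3 -m creep '[{"tx":-0.405,"ty":0.376,"tz":-0.196,"turn":0,"fingers":50},{"tx":-0.405,"ty":0.376,"tz":-0.196,"turn":0,"fingers":50},{"tx":-0.405,"ty":0.376,"tz":-0.196,"turn":0,"fingers":50},{"tx":-0.405,"ty":0.376,"tz":-0.196,"turn":0,"fingers":50},{"tx":-0.405,"ty":0.376,"tz":-0.196,"turn":0,"fingers":50},{"tx":-0.405,"ty":0.376,"tz":-0.196,"turn":0,"fingers":50}]' 50; python3 - <<'E'
from h import go
import cv2,numpy as np
from cell import optics
go(377.6,318.9,47,-116.3)
c=optics.camera("wrist"); cv2.imwrite("pics/w1.png",c["frame"][:,:,::-1]); print(c["mount"],c["fx"],c["cx"],c["cy"]); np.savez("w1.npz",**c)
c=optics.camera("scene"); i=c["frame"][:,:,::-1][60:220,200:400]; cv2.imwrite("pics/s1.png",cv2.resize(i,None,fx=3,fy=3))
E
```

```text
clock: 3.0
eef_pos: [378.5, 317.9, 131.5]
eef_rot: [-1.571, 0.001, -2.033]
wrist_force: [-0.4, 0.2, 0.6]
finger_gap: 50.0
now 3.0 [378.5 317.9 131.5] yaw -116.47 gap 50.0 F [-0.4  0.2  0.6] j [0.62 0.25 1.76 0.   1.12 1.09]
tx -0.0021 ty 0.4224 tz -0.0061 turn -0.0010
[[-2.69167122e-04  9.58640653e-01  2.84619088e-01 -8.34592431e+01]
 [ 6.54796624e-04 -2.84618868e-01  9.58640533e-01 -1.79597938e+02]
 [ 9.99999749e-01  4.44402131e-04 -5.51104622e-04  1.18239499e+00]
 [ 0.00000000e+00  0.00000000e+00  0.00000000e+00  1.00000000e+00]] 297.3186396354542 253.41520927314298 187.6384596036539
```

View pics/w1.png

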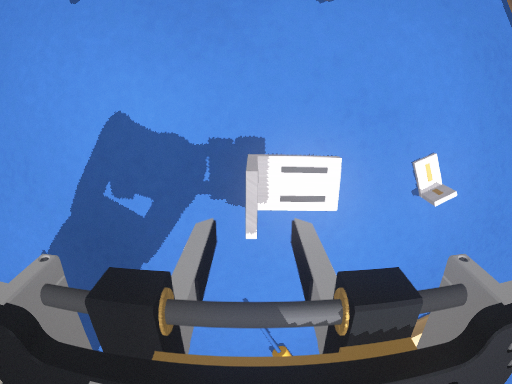

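View pics/s1.png

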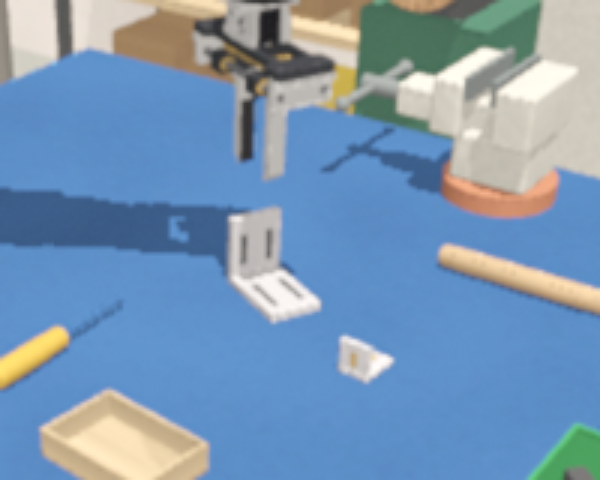

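The wrist view shows the leg edge at column 251, vertical in the picture and between the fingertips (about 208 and 297). It's aligned, so I'll descend and grip.

```bash
python3 -m creep '[{"tx":-0.002,"ty":0.2,"tz":-0.006,"turn":0,"fingers":50},{"tx":-0.002,"ty":0.32,"tz":-0.006,"turn":0,"fingers":50},{"tx":-0.002,"ty":0.4,"tz":-0.006,"turn":0,"fingers":50},{"tx":-0.002,"ty":0.42,"tz":-0.006,"turn":0,"fingers":50},{"tx":-0.002,"ty":0.42,"tz":-0.006,"turn":0,"fingers":50},{"tx":-0.002,"ty":0.42,"tz":-0.006,"turn":0,"fingers":50}]' 50; python3 -m creep '[{"fingers":0},{"fingers":0},{"fingers":0},{"fingers":0},{"fingers":0},{"fingers":0},{"fingers":0},{"fingers":0},{"fingers":0},{"fingers":0}]' 50;  python3 -m creep '[{"ty":-0.01,"fingers":0},{"ty":-0.04,"fingers":0},{"ty":-0.1,"fingers":0},{"ty":-0.18,"fingers":0},{"ty":-0.26,"fingers":0},{"ty":-0.35,"fingers":0},{"ty":-0.35,"fingers":0},{"ty":-0.35,"fingers":0}]' 50; python3 - <<'E'
from h import *
from cell import optics
go(380,150,120,-106)
go(432.9,-28.5,120,-96.4)
c=optics.camera("wrist"); cv2.imwrite("pics/w2.png",c["frame"][:,:,::-1])
c=optics.camera("scene"); i=c["frame"][:,:,::-1][60:220,200:400]; cv2.imwrite("pics/s2.png",cv2.resize(i,None,fx=3,fy=3))
E
```

```text
clock: 3.7
eef_pos: [378.0, 319.4, 48.4]
eef_rot: [-1.57, 0.003, -2.033]
wrist_force: [0.4, 0.3, -0.3]
finger_gap: 50.1
now 3.7 [378.  319.4  48.4] yaw -116.47 gap 50.1 F [ 0.4  0.3 -0.3] j [0.63 0.38 1.83 0.   0.94 1.09]
tx 0.7527 ty -0.3599 tz 0.3870 turn -0.0582
now 3.7 [378.  319.4  48.4] yaw -116.47 gap 50.1 F [ 0.4  0.3 -0.3] j [0.63 0.38 1.83 0.   0.94 1.09]
tx 1.4337 ty -0.3613 tz 1.0216 turn -0.1115$[0]: bad value
$[0]: bad value
```

View pics/s2.png

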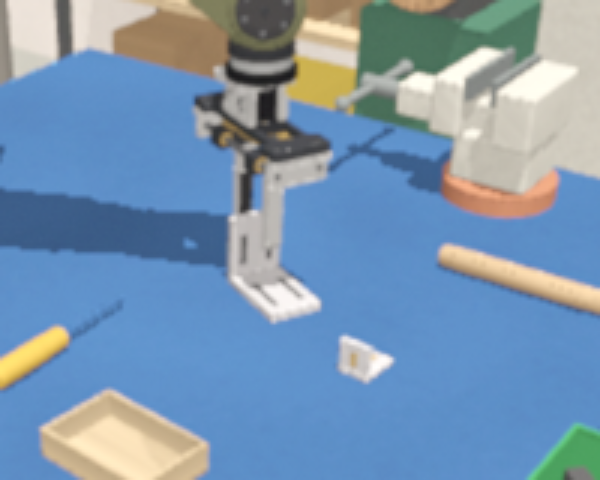

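View pics/w2.png

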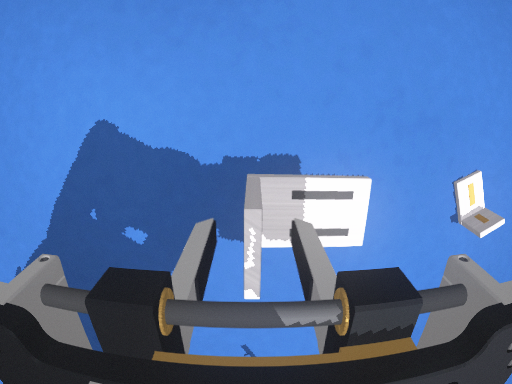

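Every key has to be given in each row, so the short rows were refused. The fingers straddle the leg, which runs between them at column 252. Closing now.

```bash
python3 -m creep '[{"tx":0,"ty":0,"tz":0,"turn":0,"fingers":0},{"tx":0,"ty":0,"tz":0,"turn":0,"fingers":0},{"tx":0,"ty":0,"tz":0,"turn":0,"fingers":0},{"tx":0,"ty":0,"tz":0,"turn":0,"fingers":0},{"tx":0,"ty":0,"tz":0,"turn":0,"fingers":0},{"tx":0,"ty":0,"tz":0,"turn":0,"fingers":0},{"tx":0,"ty":0,"tz":0,"turn":0,"fingers":0},{"tx":0,"ty":0,"tz":0,"turn":0,"fingers":0},{"tx":0,"ty":0,"tz":0,"turn":0,"fingers":0},{"tx":0,"ty":0,"tz":0,"turn":0,"fingers":0}]' 50
```

```text
clock: 4.8
eef_pos: [377.9, 319.4, 48.3]
eef_rot: [-1.57, 0.003, -2.033]
wrist_force: [-1.2, 0.1, -0.4]
finger_gap: 9.9
```

```bash
python3 -m creep '[{"tx":0,"ty":-0.02,"tz":0,"turn":0,"fingers":0},{"tx":0,"ty":-0.06,"tz":0,"turn":0,"fingers":0},{"tx":0,"ty":-0.14,"tz":0,"turn":0,"fingers":0},{"tx":0,"ty":-0.22,"tz":0,"turn":0,"fingers":0},{"tx":0,"ty":-0.3,"tz":0,"turn":0,"fingers":0},{"tx":0,"ty":-0.36,"tz":0,"turn":0,"fingers":0},{"tx":0,"ty":-0.36,"tz":0,"turn":0,"fingers":0}]' 50; python3 - <<'E'
from h import *
from cell import optics
go(400,150,120,-106)
c=optics.camera("wrist"); cv2.imwrite("pics/w3.png",c["frame"][:,:,::-1])
c=optics.camera("scene"); i=c["frame"][:,:,::-1][60:220,200:400]; cv2.imwrite("pics/s3.png",cv2.resize(i,None,fx=3,fy=3))
E
```

```text
clock: 5.5
eef_pos: [378.3, 319.7, 122.0]
eef_rot: [-1.569, 0.005, -2.033]
wrist_force: [0.4, -0.6, -3.0]
finger_gap: 10.1
now 5.5 [378.3 319.7 122. ] yaw -116.46 gap 10.1 F [ 0.4 -0.6 -3. ] j [0.63 0.27 1.77 0.   1.1  1.09]
tx 0.7113 ty 0.0070 tz 0.4753 turn -0.0581
```

View pics/s3.png

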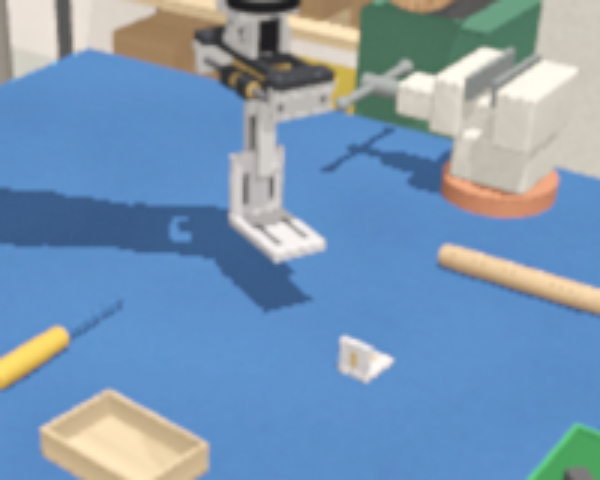

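View pics/w3.png

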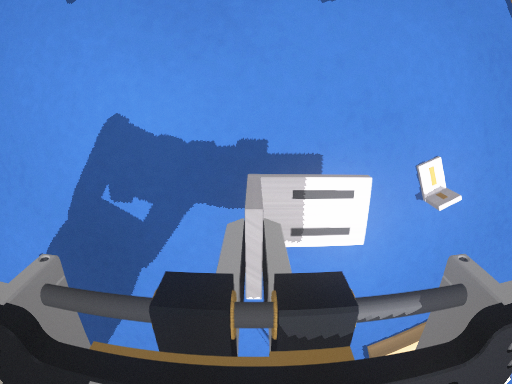

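The wrist view shows the leg clamped at column 254 with the foot level, foot corners unchanged in the image from before the lift. Next I'll carry it to the box.

```bash
python3 -m creep '[{"tx":0.1,"ty":0,"tz":0.07,"turn":-0.01,"fingers":0},{"tx":0.25,"ty":0,"tz":0.17,"turn":-0.03,"fingers":0},{"tx":0.4,"ty":0,"tz":0.28,"turn":-0.045,"fingers":0},{"tx":0.55,"ty":0,"tz":0.38,"turn":-0.06,"fingers":0},{"tx":0.65,"ty":0,"tz":0.45,"turn":-0.06,"fingers":0},{"tx":0.71,"ty":0,"tz":0.48,"turn":-0.06,"fingers":0},{"tx":0.71,"ty":0,"tz":0.48,"turn":-0.06,"fingers":0}]' 50; python3 - <<'E'
from h import *
go(432.9,-28.5,120,-96.4)
E
```

```text
clock: 6.3
eef_pos: [399.9, 148.0, 119.0]
eef_rot: [-1.571, 0.002, -1.846]
wrist_force: [-0.0, 0.9, -2.5]
finger_gap: 9.4
now 6.3 [399.9 148.  119. ] yaw -105.78 gap 9.4 F [-0.   0.9 -2.5] j [0.27 0.12 1.95 0.   1.06 0.54]
tx 0.8044 ty -0.0063 tz 0.3985 turn -0.0521
```

```bash
python3 -m creep '[{"tx":0.1,"ty":0,"tz":0.05,"turn":-0.01,"fingers":0},{"tx":0.25,"ty":0,"tz":0.13,"turn":-0.02,"fingers":0},{"tx":0.4,"ty":0,"tz":0.2,"turn":-0.03,"fingers":0},{"tx":0.55,"ty":0,"tz":0.28,"turn":-0.045,"fingers":0},{"tx":0.7,"ty":0,"tz":0.35,"turn":-0.052,"fingers":0},{"tx":0.804,"ty":0,"tz":0.399,"turn":-0.052,"fingers":0},{"tx":0.804,"ty":0,"tz":0.399,"turn":-0.052,"fingers":0},{"tx":0.804,"ty":0,"tz":0.399,"turn":-0.052,"fingers":0},{"tx":0.804,"ty":0,"tz":0.399,"turn":-0.052,"fingers":0}]' 50; python3 - <<'E'
from h import *
from cell import optics
go(432.9,-28.5,55,-96.4)
c=optics.camera("wrist"); cv2.imwrite("pics/w4.png",c["frame"][:,:,::-1])
c=optics.camera("scene"); i=c["frame"][:,:,::-1][100:260,150:350]; cv2.imwrite("pics/s4.png",cv2.resize(i,None,fx=3,fy=3))
c=optics.camera("top"); i=c["frame"][:,:,::-1][150:270,210:360]; cv2.imwrite("pics/t4.png",cv2.resize(i,None,fx=4,fy=4))
np.savez("top4.npz",**c)
W=cloud(c); P=W[170:260,220:330].reshape(-1,3)
Q=P[(P[:,2]>75)&(P[:,2]<90)]; print(len(Q),rect(Q) if len(Q)>9 else 0)
E
```

```text
clock: 7.2
eef_pos: [432.9, -27.4, 118.5]
eef_rot: [-1.571, 0.002, -1.682]
wrist_force: [0.5, -0.1, -2.1]
finger_gap: 9.8
now 7.2 [432.9 -27.4 118.5] yaw -96.37 gap 9.8 F [ 0.5 -0.1 -2.1] j [-0.15  0.14  1.93  0.    1.07 -0.04]
tx 0.0058 ty 0.3173 tz 0.0009 turn 0.0002
41 ((510.2432861328125, -35.549278259277344), (39.18404769897461, 6.74489688873291), 81.41869354248047)
```

View pics/s4.png

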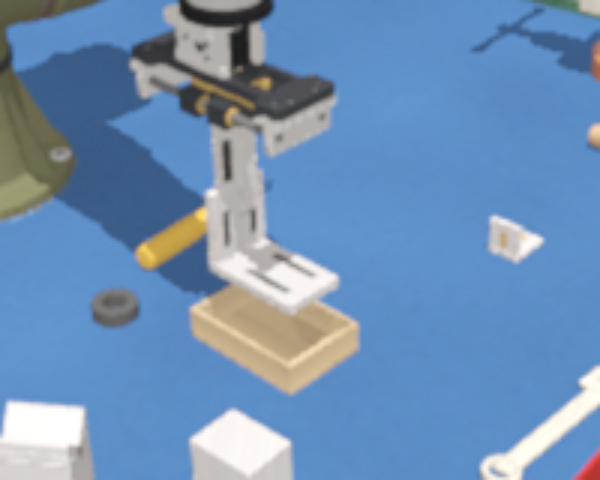

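View pics/w4.png

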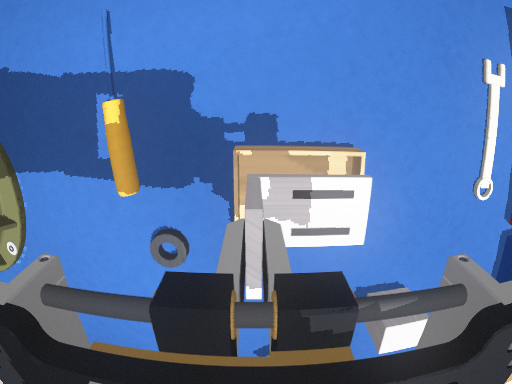

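View pics/t4.png

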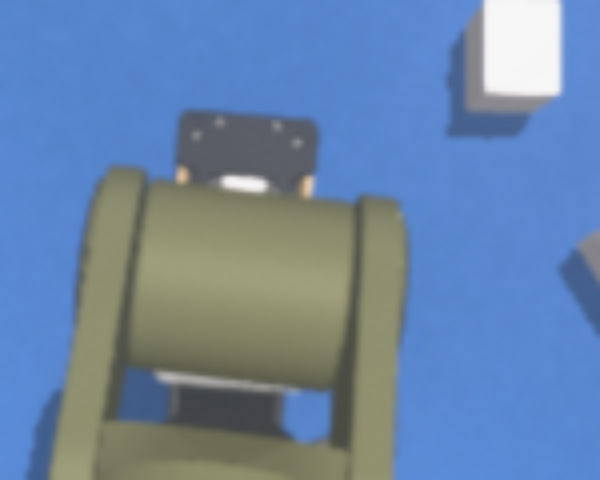

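```bash
cat >> h.py <<'E'
def wcloud():
    from cell import monitor, optics
    from scipy.spatial.transform import Rotation as R
    s=monitor.read_state(); c=optics.camera("wrist")
    Z=c["range_z"].astype(float); v,u=np.mgrid[:Z.shape[0],:Z.shape[1]]
    dx,dy=u-c["cx"],v-c["cy"]; r=np.hypot(dx,dy)+1e-9; th=r/c["fx"]; k=np.tan(th)/r
    P=np.stack([dx*k*Z,dy*k*Z,Z,np.ones_like(Z)],-1)@np.array(c["mount"]).T
    W=P[...,:3]@R.from_euler("xyz",s["eef_rot"]).as_matrix().T+np.array(s["eef_pos"]); W[(Z<=0)|(th>1.4)]=np.nan
    return W,c["frame"]
E
python3 - <<'E'
from h import *
W,f=wcloud()
P=W.reshape(-1,3); P=P[np.isfinite(P[:,2])]
near=(abs(P[:,0]-478)<90)&(abs(P[:,1]+33)<70)
print("bench",np.median(P[near][P[near][:,2]<15][:,2]))
for lo,hi in((26,34),(74,90)):
    Q=P[near&(P[:,2]>lo)&(P[:,2]<hi)]; print(lo,len(Q),rect(Q))
    a=np.radians(-6.4); e=np.array([np.cos(a),np.sin(a)]); n=np.array([-e[1],e[0]])
    d=Q[:,:2]-[477.6,-33.5]; print("along x",np.percentile(d@e,[1,99]).round(1),"y",np.percentile(d@n,[1,99]).round(1), "z",Q[:,2].mean())
E
```

```text
bench 0.6537644845251052
26 1043 ((478.3006591796875, -26.987403869628906), (69.61177825927734, 126.09626007080078), 83.86946868896484)
along x [-62.9  62.4] y [-26.4  41. ] z 29.854053866168286
74 7056 ((478.5890808105469, -35.02552795410156), (60.77275085449219, 100.23455810546875), 83.4939193725586)
along x [-39.   49.6] y [-30.5  28.6] z 80.66863288621443
```

Plate and box centres agree to about 1 mm, and the yaws to about 0.4°. Lowering straight down.

```bash
python3 -m creep '[{"tx":0,"ty":0.04,"tz":0,"turn":0,"fingers":0},{"tx":0,"ty":0.1,"tz":0,"turn":0,"fingers":0},{"tx":0,"ty":0.17,"tz":0,"turn":0,"fingers":0},{"tx":0,"ty":0.24,"tz":0,"turn":0,"fingers":0},{"tx":0,"ty":0.29,"tz":0,"turn":0,"fingers":0},{"tx":0,"ty":0.31,"tz":0,"turn":0,"fingers":0},{"tx":0,"ty":0.318,"tz":0,"turn":0,"fingers":0},{"tx":0,"ty":0.322,"tz":0,"turn":0,"fingers":0},{"tx":0,"ty":0.322,"tz":0,"turn":0,"fingers":0}]' 50; python3 - <<'E'
from h import *
go(432.9,-28.5,52.3,-96.4)
E
```

```text
clock: 8.3
eef_pos: [433.2, -27.7, 54.6]
eef_rot: [-1.57, 0.002, -1.682]
wrist_force: [-0.4, -0.4, -2.2]
finger_gap: 9.2
now 8.3 [433.2 -27.7  54.6] yaw -96.36 gap 9.2 F [-0.4 -0.4 -2.2] j [-0.15  0.25  1.98  0.    0.91 -0.04]
tx 0.0041 ty 0.0116 tz -0.0012 turn 0.0002
```

```bash
python3 -m creep '[{"tx":0,"ty":0.005,"tz":0,"turn":0,"fingers":0},{"tx":0,"ty":0.01,"tz":0,"turn":0,"fingers":0},{"tx":0,"ty":0.013,"tz":0,"turn":0,"fingers":0},{"tx":0,"ty":0.014,"tz":0,"turn":0,"fingers":0}]' 50; python3 - <<'E'
from h import *
go(432.9,-28.5,52.3,-96.4)
E
```

```text
clock: 8.7
eef_pos: [433.4, -27.8, 52.2]
eef_rot: [-1.57, 0.002, -1.682]
wrist_force: [-4.9, -0.3, 8.2]
finger_gap: 9.7
now 8.7 [433.4 -27.8  52.2] yaw -96.36 gap 9.7 F [-4.9 -0.3  8.2] j [-0.15  0.25  1.99  0.    0.9  -0.04]
tx 0.0039 ty -0.0003 tz -0.0018 turn 0.0002
```

```bash
python3 -m creep '[{"tx":0,"ty":0,"tz":0,"turn":0,"fingers":40},{"tx":0,"ty":0,"tz":0,"turn":0,"fingers":40},{"tx":0,"ty":0,"tz":0,"turn":0,"fingers":40},{"tx":0,"ty":0,"tz":0,"turn":0,"fingers":40},{"tx":0,"ty":-0.1,"tz":0,"turn":0,"fingers":40},{"tx":0,"ty":-0.3,"tz":0,"turn":0,"fingers":40},{"tx":0,"ty":-0.5,"tz":0,"turn":0,"fingers":40},{"tx":0,"ty":-0.6,"tz":0,"turn":0,"fingers":40},{"tx":0,"ty":-0.6,"tz":0,"turn":0,"fingers":40}]' 50; python3 - <<'E'
from h import *
W,f=wcloud(); cv2.imwrite("pics/w5.png",f[:,:,::-1])
P=W.reshape(-1,3); P=P[np.isfinite(P[:,2])]
near=(abs(P[:,0]-478)<90)&(abs(P[:,1]+33)<70)
for lo,hi in((10,18),(26,34),(78,90)):
    Q=P[near&(P[:,2]>lo)&(P[:,2]<hi)]
    if len(Q)>9:print(lo,len(Q),rect(Q),Q[:,2].mean())
go(430,-150,170,-140)
E
```

```text
clock: 9.6
eef_pos: [434.4, -28.1, 174.8]
eef_rot: [-1.565, 0.001, -1.682]
wrist_force: [-0.9, -0.7, -1.1]
finger_gap: 39.8
10 3946 ((476.7231140136719, -33.79659652709961), (83.5162582397461, 124.23591613769531), 83.38761901855469) 14.235804993057105
26 1320 ((477.5928649902344, -36.06193161010742), (86.53919219970703, 126.7435302734375), 83.752685546875) 30.00317330755852
78 641 ((434.3823547363281, -29.859996795654297), (59.84732437133789, 9.600423812866211), 83.3525619506836) 84.14617753686537
now 9.65 [433.5 -28.  172.8] yaw -96.36 gap 39.9 F [-0.   0.2 -1.1] j [-0.15  0.07  1.87  0.    1.2  -0.04]
tx 0.6083 ty 0.0130 tz 0.0500 turn 0.2425
```

View pics/w5.png

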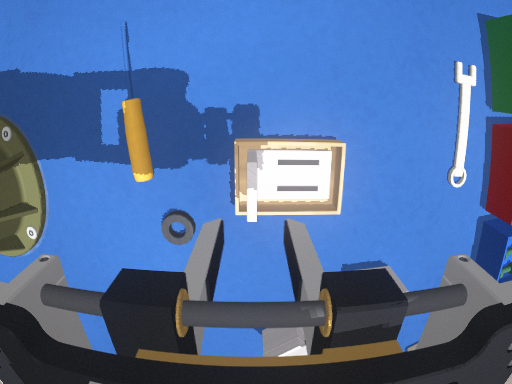

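The plate is seated: foot top at 14.2 mm and leg top at 84.1 mm, with its picture centre around (295,175) inside the walls. V-block next.

```bash
python3 -m creep '[{"tx":0.9,"ty":0,"tz":0,"turn":0.2,"fingers":75},{"tx":0.9,"ty":0,"tz":0,"turn":0.2,"fingers":75},{"tx":0.9,"ty":0,"tz":0,"turn":0.2,"fingers":75},{"tx":0.9,"ty":0,"tz":0,"turn":0.2,"fingers":75},{"tx":0.9,"ty":0,"tz":0,"turn":0.2,"fingers":75},{"tx":0.9,"ty":0,"tz":0,"turn":0.2,"fingers":75},{"tx":0.9,"ty":0,"tz":0,"turn":0.2,"fingers":75}]' 50; python3 - <<'E'
from h import *
go(458.4,-290,150,-150.8)
W,f=wcloud(); cv2.imwrite("pics/w6.png",f[:,:,::-1])
P=W.reshape(-1,3); P=P[np.isfinite(P[:,2])]
near=(abs(P[:,0]-458)<55)&(abs(P[:,1]+290)<55)
for lo,hi in((45,80),(62,80)):
    Q=P[near&(P[:,2]>lo)&(P[:,2]<hi)]
    if len(Q)>9:print(lo,len(Q),rect(Q),Q[:,2].max())
E
```

```text
clock: 10.35
eef_pos: [413.5, -205.9, 171.7]
eef_rot: [-1.571, 0.003, -2.307]
wrist_force: [-0.6, -0.1, -0.3]
finger_gap: 75.1
now 10.35 [ 413.5 -205.9  171.7] yaw -132.19 gap 75.1 F [-0.6 -0.1 -0.3] j [-0.54  0.14  1.8   0.    1.2   0.19]
tx 0.1611 ty 0.1079 tz 0.4488 turn 0.1034
45 2085 ((458.531005859375, -291.55975341796875), (60.03659439086914, 47.31169509887695), 29.646333694458008) 72.47559377877424
62 1106 ((458.270751953125, -291.4574890136719), (59.575923919677734, 47.26786422729492), 29.171449661254883) 72.47559377877424
```

View pics/w6.png

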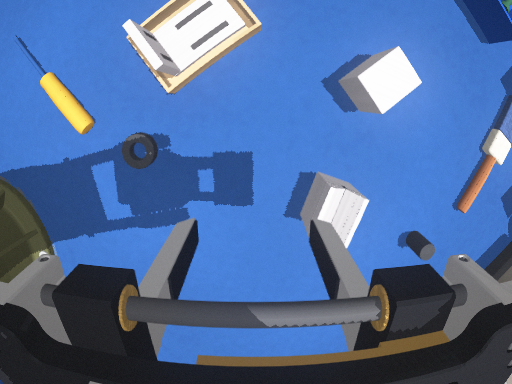

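The picture shows the grooved block at (335,205), with its groove along the long side, and the plain block apart at (380,80).

```bash
python3 -m creep '[{"tx":0.164,"ty":0.1,"tz":0.448,"turn":0.103,"fingers":75},{"tx":0.164,"ty":0.1,"tz":0.448,"turn":0.103,"fingers":75},{"tx":0.164,"ty":0.1,"tz":0.448,"turn":0.103,"fingers":75},{"tx":0.164,"ty":0.1,"tz":0.448,"turn":0.103,"fingers":75},{"tx":0.164,"ty":0.1,"tz":0.448,"turn":0.103,"fingers":75}]' 50; python3 - <<'E'
from h import *
go(458.4,-290.7,29,-150.8)
W,f=wcloud(); cv2.imwrite("pics/w7.png",f[:,:,::-1])
E
```

```text
clock: 10.9
eef_pos: [458.1, -289.1, 152.2]
eef_rot: [-1.571, 0.003, -2.627]
wrist_force: [-0.0, 0.5, -0.0]
finger_gap: 75.1
now 10.9 [ 458.1 -289.1  152.2] yaw -150.53 gap 75.1 F [-0.   0.5 -0. ] j [-0.63  0.33  1.61  0.    1.2   0.42]
tx 0.0046 ty 0.6160 tz 0.0079 turn 0.0015
```

View pics/w7.png

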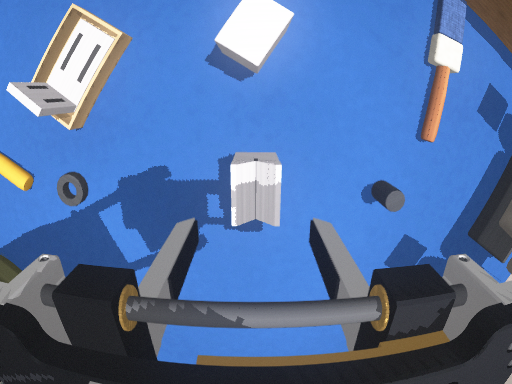

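The V-block is centred between the fingers at column 256, with the groove running straight between the jaws. Descend and close.

```bash
python3 -m creep '[{"tx":0.005,"ty":0.2,"tz":0.008,"turn":0.001,"fingers":75},{"tx":0.005,"ty":0.4,"tz":0.008,"turn":0.001,"fingers":75},{"tx":0.005,"ty":0.55,"tz":0.008,"turn":0.001,"fingers":75},{"tx":0.005,"ty":0.61,"tz":0.008,"turn":0.001,"fingers":75},{"tx":0.005,"ty":0.616,"tz":0.008,"turn":0.001,"fingers":75},{"tx":0.005,"ty":0.616,"tz":0.008,"turn":0.001,"fingers":75},{"tx":0.005,"ty":0.616,"tz":0.008,"turn":0.001,"fingers":40},{"tx":0.005,"ty":0.616,"tz":0.008,"turn":0.001,"fingers":40},{"tx":0.005,"ty":0.616,"tz":0.008,"turn":0.001,"fingers":40},{"tx":0.005,"ty":0.616,"tz":0.008,"turn":0.001,"fingers":40},{"tx":0.005,"ty":0.616,"tz":0.008,"turn":0.001,"fingers":40},{"tx":0.005,"ty":0.616,"tz":0.008,"turn":0.001,"fingers":40},{"tx":0.005,"ty":0.616,"tz":0.008,"turn":0.001,"fingers":40},{"tx":0.005,"ty":0.616,"tz":0.008,"turn":0.001,"fingers":40}]' 50; python3 - <<'E'
from h import *
go(458.4,-290.7,160,-150.8)
E
```

```text
clock: 12.35
eef_pos: [458.6, -291.0, 29.7]
eef_rot: [-1.57, 0.004, -2.631]
wrist_force: [-2.0, 1.4, 4.9]
finger_gap: 46.1
now 12.35 [ 458.6 -291.    29.7] yaw -150.72 gap 46.1 F [-2.   1.4  4.9] j [-0.63  0.49  1.7   0.    0.95  0.42]
tx -0.0024 ty -0.6513 tz -0.0012 turn 0.0004
```

```bash
python3 -m creep '[{"tx":0,"ty":-0.02,"tz":0,"turn":0,"fingers":40},{"tx":0,"ty":-0.07,"tz":0,"turn":0,"fingers":40},{"tx":0,"ty":-0.17,"tz":0,"turn":0,"fingers":40},{"tx":0,"ty":-0.3,"tz":0,"turn":0,"fingers":40},{"tx":0,"ty":-0.43,"tz":0,"turn":0,"fingers":40},{"tx":0,"ty":-0.54,"tz":0,"turn":0,"fingers":40},{"tx":0,"ty":-0.6,"tz":0,"turn":0,"fingers":40},{"tx":0,"ty":-0.65,"tz":0,"turn":0,"fingers":40},{"tx":0,"ty":-0.65,"tz":0,"turn":0,"fingers":40}]' 50; python3 - <<'E'
from h import *
W,f=wcloud(); cv2.imwrite("pics/w8.png",f[:,:,::-1])
P=W.reshape(-1,3); P=P[np.isfinite(P[:,2])]
near=(abs(P[:,0]-458)<55)&(abs(P[:,1]+290)<55)
Q=P[near&(P[:,2]>185)&(P[:,2]<206)]
if len(Q)>9:print(len(Q),rect(Q),Q[:,2].max())
go(470,-160,160,180)
# target: block centre at plate_mid + ~6 along plate x
go(485,-35.7,160,173.5)
E
```

```text
clock: 13.25
eef_pos: [458.3, -291.3, 160.5]
eef_rot: [-1.569, 0.004, -2.631]
wrist_force: [0.5, 0.5, -4.6]
finger_gap: 46.0
8300 ((457.70672607421875, -292.4799499511719), (61.22856903076172, 70.00096130371094), 29.32251739501953) 205.9926245961438
now 13.3 [ 458.  -291.1  159.4] yaw -150.72 gap 45.3 F [ 1.  -0.5 -4.9] j [-0.64  0.32  1.6   0.    1.22  0.42]
tx -0.3728 ty -0.0018 tz -0.5424 turn 0.1626
now 13.3 [ 458.  -291.1  159.4] yaw -150.72 gap 45.3 F [ 1.  -0.5 -4.9] j [-0.64  0.32  1.6   0.    1.22  0.42]
tx -0.7421 ty -0.0008 tz -1.0478 turn 0.1988
```

View pics/w8.png

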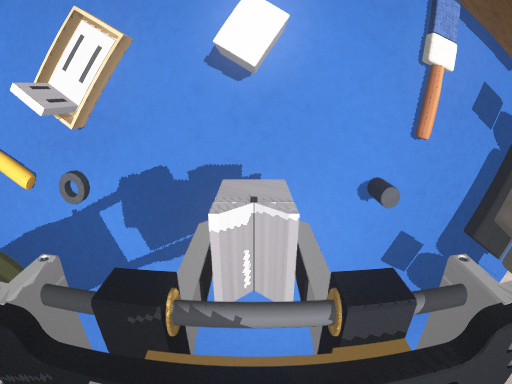

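Held and level, at (254,240) in the picture. Next I'll carry it over the box, high above the leg.

```bash
python3 -m creep '[{"tx":-0.05,"ty":0,"tz":-0.08,"turn":0.02,"fingers":40},{"tx":-0.12,"ty":0,"tz":-0.17,"turn":0.05,"fingers":40},{"tx":-0.22,"ty":0,"tz":-0.3,"turn":0.09,"fingers":40},{"tx":-0.32,"ty":0,"tz":-0.45,"turn":0.13,"fingers":40},{"tx":-0.42,"ty":0,"tz":-0.6,"turn":0.16,"fingers":40},{"tx":-0.52,"ty":0,"tz":-0.73,"turn":0.18,"fingers":40},{"tx":-0.6,"ty":0,"tz":-0.85,"turn":0.2,"fingers":40},{"tx":-0.65,"ty":0,"tz":-0.92,"turn":0.2,"fingers":40},{"tx":-0.65,"ty":0,"tz":-0.92,"turn":0.2,"fingers":40},{"tx":-0.65,"ty":0,"tz":-0.92,"turn":0.2,"fingers":40}]' 50; python3 - <<'E'
from h import *
go(485,-35.7,160,173.5)
E
```

```text
clock: 14.3
eef_pos: [481.1, -67.1, 159.0]
eef_rot: [-1.572, 0.002, 3.025]
wrist_force: [0.7, -0.2, -4.9]
finger_gap: 45.6
now 14.3 [481.1 -67.1 159. ] yaw 173.32 gap 45.6 F [ 0.7 -0.2 -4.9] j [-0.21  0.2   1.76  0.    1.18  1.47]
tx -0.0010 ty -0.0046 tz -0.1580 turn -0.0010
```

```bash
python3 -m creep '[{"tx":-0.001,"ty":0,"tz":-0.08,"turn":-0.001,"fingers":40},{"tx":-0.001,"ty":0,"tz":-0.15,"turn":-0.001,"fingers":40},{"tx":-0.001,"ty":0,"tz":-0.158,"turn":-0.001,"fingers":40},{"tx":-0.001,"ty":0,"tz":-0.158,"turn":-0.001,"fingers":40}]' 50; python3 - <<'E'
from h import *
from cell import optics
W,f=wcloud(); cv2.imwrite("pics/w9.png",f[:,:,::-1])
c=optics.camera("scene"); i=c["frame"][:,:,::-1][100:260,150:350]; cv2.imwrite("pics/s9.png",cv2.resize(i,None,fx=3,fy=3))
P=W.reshape(-1,3); P=P[np.isfinite(P[:,2])]
a=np.radians(-6.4); e=np.array([np.cos(a),np.sin(a)]); n=np.array([-e[1],e[0]])
d=P[:,:2]-[477.6,-35]
for lo,hi in((78,90),(185,204)):
    m=(P[:,2]>lo)&(P[:,2]<hi)&(abs(d@e)<70)&(abs(d@n)<60)
    print(lo,m.sum(),np.percentile(d[m]@e,[1,99]).round(1),np.percentile(d[m]@n,[1,99]).round(1))
go(485,-35.7,43.5,173.5)
E
```

```text
clock: 14.7
eef_pos: [485.0, -35.8, 158.9]
eef_rot: [-1.572, 0.002, 3.029]
wrist_force: [-0.3, -0.8, -4.1]
finger_gap: 45.7Traceback (most recent call last):
  File "<stdin>", line 10, in <module>
    return _quantile_unchecked(
        a, q, axis, out, overwrite_input, method, keepdims, weights)
    return _ureduce(a,
                    func=_quantile_ureduce_func,
    ...<5 lines>...
                    overwrite_input=overwrite_input,
                    method=method)
    r = func(a, **kwargs)
    result = _quantile(arr,
                       quantiles=q,
    ...<2 lines>...
                       out=out,
                       weights=wgt)
    slices_having_nans = np.isnan(arr[-1, ...])
                                  ~~~^^^^^^^^^
IndexError: index -1 is out of bounds for axis 0 with size 0
```

View pics/w9.png

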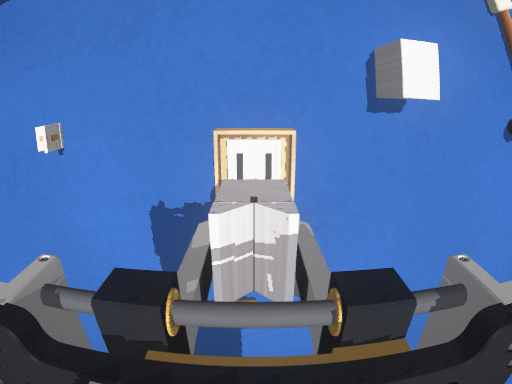

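View pics/s9.png

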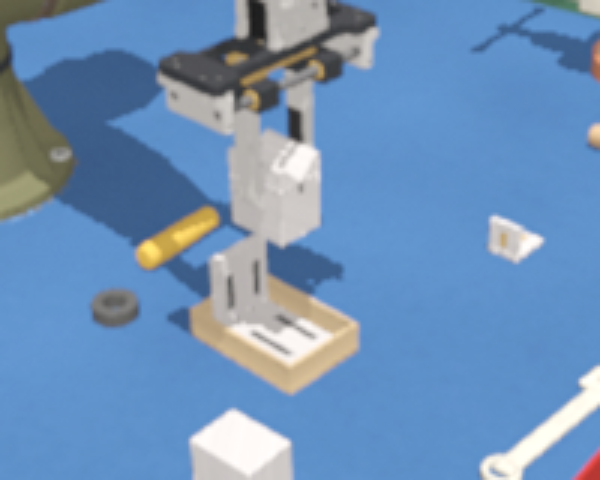

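In the wrist view the block (centre column 254) lines up with the box (214–297). The scene view shows it clear of the leg, over the foot. Lowering.

```bash
python3 -m creep '[{"tx":0,"ty":0.05,"tz":0,"turn":0,"fingers":40},{"tx":0,"ty":0.13,"tz":0,"turn":0,"fingers":40},{"tx":0,"ty":0.22,"tz":0,"turn":0,"fingers":40},{"tx":0,"ty":0.31,"tz":0,"turn":0,"fingers":40},{"tx":0,"ty":0.4,"tz":0,"turn":0,"fingers":40},{"tx":0,"ty":0.47,"tz":0,"turn":0,"fingers":40},{"tx":0,"ty":0.52,"tz":0,"turn":0,"fingers":40},{"tx":0,"ty":0.55,"tz":0,"turn":0,"fingers":40},{"tx":0,"ty":0.56,"tz":0,"turn":0,"fingers":40},{"tx":0,"ty":0.565,"tz":0,"turn":0,"fingers":40},{"tx":0,"ty":0.565,"tz":0,"turn":0,"fingers":40}]' 50; python3 - <<'E'
from h import *
go(485,-35.7,43.7,173.5)
E
```

```text
clock: 15.9
eef_pos: [485.4, -36.1, 46.4]
eef_rot: [-1.572, 0.003, 3.028]
wrist_force: [-0.1, -0.1, -3.7]
finger_gap: 45.5
now 15.9 [485.4 -36.1  46.4] yaw 173.49 gap 45.5 F [-0.1 -0.1 -3.7] j [-0.15  0.36  1.85  0.    0.93  1.53]
tx 0.0025 ty 0.0135 tz -0.0016 turn -0.0001
```

```bash
python3 -m creep '[{"tx":0,"ty":0.005,"tz":0,"turn":0,"fingers":40},{"tx":0,"ty":0.009,"tz":0,"turn":0,"fingers":40},{"tx":0,"ty":0.012,"tz":0,"turn":0,"fingers":40},{"tx":0,"ty":0.014,"tz":0,"turn":0,"fingers":40}]' 50
```

```text
clock: 16.3
eef_pos: [485.5, -36.1, 43.7]
eef_rot: [-1.572, 0.003, 3.028]
wrist_force: [-2.3, 0.5, 3.3]
finger_gap: 45.7
```

Contact: the force went from -3.7 to +3.3 N at the expected height. Release, then withdraw straight up.

```bash
python3 -m creep '[{"tx":0,"ty":0,"tz":0,"turn":0,"fingers":66},{"tx":0,"ty":0,"tz":0,"turn":0,"fingers":66},{"tx":0,"ty":0,"tz":0,"turn":0,"fingers":66},{"tx":0,"ty":0,"tz":0,"turn":0,"fingers":66},{"tx":0,"ty":-0.08,"tz":0,"turn":0,"fingers":66},{"tx":0,"ty":-0.25,"tz":0,"turn":0,"fingers":66},{"tx":0,"ty":-0.45,"tz":0,"turn":0,"fingers":66},{"tx":0,"ty":-0.65,"tz":0,"turn":0,"fingers":66},{"tx":0,"ty":-0.7,"tz":0,"turn":0,"fingers":66},{"tx":0,"ty":-0.7,"tz":0,"turn":0,"fingers":66},{"tx":0,"ty":-0.7,"tz":0,"turn":0,"fingers":66}]' 50; python3 - <<'E'
from h import *
from cell import optics
W,f=wcloud(); cv2.imwrite("pics/w10.png",f[:,:,::-1])
c=optics.camera("scene"); i=c["frame"][:,:,::-1][100:290,130:330]; cv2.imwrite("pics/s10.png",cv2.resize(i,None,fx=3,fy=3))
C=cloud(c); 
for nm,P in (("w",W.reshape(-1,3)),("s",C.reshape(-1,3))):
    P=P[np.isfinite(P[:,2])]
    for cx,cy,lo,hi in((479,-35,10,18),(495,-37,62,90),(434,-30,76,90),(592,-212,60,90)):
        Q=P[(abs(P[:,0]-cx)<45)&(abs(P[:,1]-cy)<45)&(P[:,2]>lo)&(P[:,2]<hi)]
        if len(Q)>9: print(nm,(cx,cy,lo),len(Q),rect(Q),Q[:,2].mean().round(1),Q[:,2].max().round(1))
go(485,-35.7,200,173.5)
E
```

```text
clock: 17.4
eef_pos: [484.6, -36.1, 182.4]
eef_rot: [-1.572, 0.001, 3.028]
wrist_force: [-1.3, 0.9, 0.7]
finger_gap: 66.2
w (479, -35, 10) 702 ((479.0166931152344, -36.25975799560547), (78.93870544433594, 98.13581085205078), 83.7496566772461) 14.4 18.0
w (495, -37, 62) 2847 ((484.92132568359375, -36.15382385253906), (46.16741943359375, 60.718692779541016), 83.38394165039062) 77.2 86.2
w (434, -30, 76) 1248 ((453.08740234375, -30.765459060668945), (60.153724670410156, 51.6749153137207), 89.953125) 82.5 86.1
w (592, -212, 60) 2159 ((592.1221313476562, -214.21807861328125), (47.15793228149414, 60.483097076416016), 86.88031768798828) 69.6 72.7
s (479, -35, 10) 144 ((478.56085205078125, -37.941871643066406), (83.63497161865234, 87.1539077758789), 89.08013916015625) 14.7 18.0
s (495, -37, 62) 396 ((484.745361328125, -35.853240966796875), (49.49699401855469, 62.817962646484375), 83.72057342529297) 74.9 86.7
s (434, -30, 76) 155 ((453.5896911621094, -31.995891571044922), (59.06914138793945, 53.286399841308594), 84.05264282226562) 81.7 85.8
s (592, -212, 60) 473 ((592.00830078125, -214.48648071289062), (47.82050323486328, 61.517879486083984), 87.43492126464844) 68.8 73.6
now 17.5 [484.5 -36.1 182.1] yaw 173.49 gap 66.0 F [-0.6 -0.4  1. ] j [-0.15  0.18  1.73  0.    1.24  1.53]
tx -0.0023 ty -0.0894 tz -0.0025 turn -0.0001
```

View pics/w10.png

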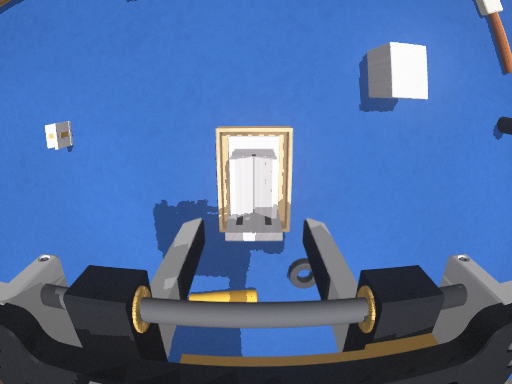

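View pics/s10.png

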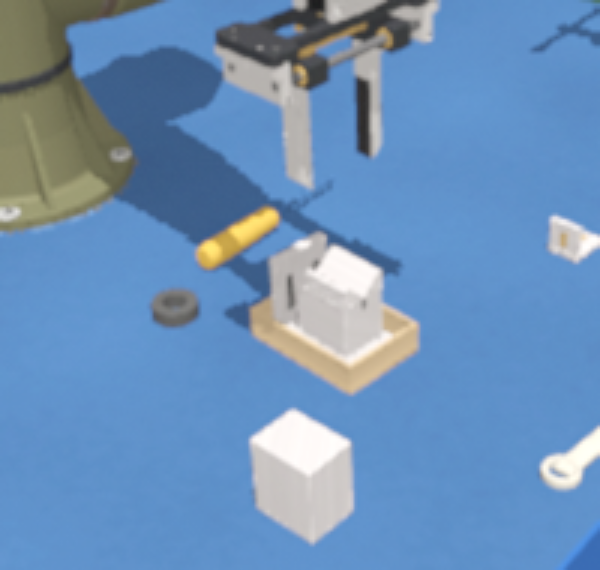

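Both parts are seated in the box: V-block at (255,185) in the wrist view on the foot inside the walls, leg standing at (254,232). The fingers are clear and the plain block is untouched, so I'm handing in.

```bash
python3 -c "
from cell import manip; print(manip.sign_off())"
```

```text
the job is handed in; nothing more can be done
None
```

The angle plate and the V-block are packed in the box. I handed the job in at about 17.5 s of the 54 s allowed, and sign-off gives no verdict.

- **Angle plate:** I put this in first. After release its foot top measured 14.2 mm up and its leg top 84.1 mm, which is the seated height. Its middle was within about 2 mm of the box's, and it lay within about 0.5° of lengthwise.
- **V-block:** I then stood it groove up on the foot. Its centre is at about (485, -36) mm, roughly 7 mm from the box's middle. The highest points near its top read 86 mm (84 mm expected); I took its height mainly from the contact when lowering it. The wrist and scene cameras agree on its position to under 1 mm.
- **Plain block:** It was never touched. It now reads (592, -214) mm; at the start the top camera read (592, -211) and the scene camera (592, -214). That difference is calibration, not movement.
- **Robot:** The gripper was open, with its tips at 182 mm, touching nothing at hand-in. The largest wrist force in any reading was about 10 N.

Two commands went wrong, with no effect on the scene. Two moves that left out some keys were refused before anything moved. One check script crashed before lowering the V-block, so I judged that alignment from the pictures instead.

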